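Fish the dropped model wheel out from between the drawer units

ROBOT

A 6-joint arm with a two-finger parallel gripper is mounted at the origin on the work surface. World frame = base frame: x ahead of the robot, y to its left, z up, the work surface at z = 0. Lengths are in m, angles in rad, forces in N, time in s.
With the tool pointing down it reaches from about 0.275 to 0.975 m from the base axis. Payload 8.4 kg.
Tool frame: the origin (TCP) lies on the centre line of the jaws, within the pads' length; the fingertips stand 14 mm ahead of it and the grasp point (between the pads) lies 5 mm behind it; z points along the fingers, y is the line along which they close (so a half turn about z gives the same grasp; the last joint's range is limited). The gripper opens to 92 mm and grips with 3 to 60 N. Pads are 20 mm wide; open, the fingers measure 128 mm over their backs; the gripper's body (75 mm by 189 mm) begins 69 mm behind the grasp point.
Start: joints at [-1.254, 0.353, 1.633, -0, 1.155, -0.002], TCP at [0.196, -0.594, 0.201] pointing down, gripper open.
Joint ranges: [-2.63, 2.63], [-0.92, 2.1], [0.06, 2.66], [-1.3, 4.44], [0, 2.69], [-3.02, 3.02]. Speed limits (rad/s): [2.22, 2.22, 2.79, 3.14, 3.14, 3.14].

INTERFACE

Orientations are given as a unit quaternion [w, x, y, z].
In Python, from rig import readout, optics, order gives the robot as it stands. The module is installed in compiled form; this text tells all that it offers.
- The arm moves only by the tool carry_out, never from a script. Its argument "deltas" is text: rows parted by semicolons, each of 6 numbers parted by spaces: the shift along the tool's x, y, z in cm, then the turn, a rotation vector about the tool's x, y, z in rad. In form: x y z rx ry rz; .... A call has 1 to 20 rows; each row shifts and turns the commanded pose from where the row before left it, along the tool's axes as they then stand; what a row does not reach is not made up. A row lasts 1/10 s, in which the tool goes at most 50 mm and 8.59 degrees, less where a joint would pass 70% of its speed; a pose out of reach is approached as far as the arm can. A call with a gripper value outside its range is refused whole. "grip" is the closure, from -1 (fully open) to 1 (shut), set as the call begins (left out, the last holds). The fingers move at their own pace and stop on an object; "newtons" is the grip in N (left out, the last holds). Time passes only in rows, so rows that do not move let the fingers close. It gives the time, the measured TCP pose, the force, the opening and the grip force at its end, in the units of the state.
- readout.read_state(): the state, without advancing time (a new reading comes with each control period).
- optics.capture(name): name is "side" or "top" or "wrist"; returns a dict with "image" (420x560x3 uint8, red, green, blue), "K" (3x3 intrinsics, pixels), "D" ([k1, k2, p1, p2, k3] as OpenCV has them; the pictures are not rectified), "rvec" (rotation vector, rad) and "tvec" (3), from world to camera coordinates, as OpenCV has them. Camera axes: x right, y down, z forward; pixel columns grow to the right and rows downward; lengths in m; the calibration is good to about 2 mm. A picture is of the moment at which its call begins. There is no depth.
- order.hand_in(): hands the job in; it is judged then, once.
The state is a dict: "time_s": time; "joint_positions": joint angles; "joint_vel": joint speeds; "tau": joint torques, N m; "position": TCP position; "orientation": TCP orientation; "force": force on the tool from outside, world axes, zero at the start; "torque": the same for the moment, N m; "gripper_width": finger opening in m; "gripper_force": force on a finger pad.
Only numpy, scipy, OpenCV 4.12 (cv2) and the standard library are available. Lean on these libraries where they do the work, as an engineer would, in place of code of your own. Each camera call takes 0.05 s, during which the arm holds its last target. There are 200 camera calls.

TASK

A model-plane wheel has fallen into the narrow gap between the white drawer unit and the red toolbox. Draw the blue-handled hook out of its plywood garage by the bare rod, set it down on the bench and let go, then take it by its handle and use it to pull the wheel right out of the gap (do not reach in for the wheel with the gripper). Set the hook down flat on the bench again and lay the wheel flat in the green tray beside its mate, leaving the mate, the bottle, the jar and the mug where they are.

Things in the scene. Friction and masses are not known exactly. Their poses are not given: they have to be found in the camera images.
- units: White drawer unit (robot side, x -68 to -18 mm, 62 mm high) and red toolbox (x 18 to 118 mm, 110 mm high), fixed, 215 mm long, with a straight gap 36 mm wide between them. Origin: mid-gap at its mouth, on the bench. y points along the gap, out of the mouth onto free bench; the gap runs 200 mm to -y and is closed there by a batten. Open above; its floor is the bench.
- wheel: The dropped model wheel: black tyre with a yellow hub, 30 mm diameter, 14 mm thick, about 20 g, lying flat on the bench in the gap, its centre 75 to 125 mm in from the mouth. Origin: centre of its underside, z axis up through the hub.
- hook: Hook tool, 140 g. Origin: centre of the handle's underside. Blue handle: block 32 mm wide (x), 90 mm long (y -45 to 45 mm), 24 mm high; rests stably on its flat underside. An 8 mm round aluminium rod rises from its -y end and runs level, axis 34 mm up, from y -60 to -215 mm, then bends straight down to the toe. At first the handle and some 55 mm of rod are in the garage, 115 mm of rod stick out.
- hook_toe (a point): Underside of the toe's apex at the foot of the bent rod: 215 mm to -y of the hook's origin, 1.5 mm above the handle's underside. The toe is a small V of 7 mm bar in the horizontal plane, 25 mm wide overall (x), its arms swept back 6 mm towards the handle so that it cradles the wheel; bar from 1.5 to 8.5 mm up.
- garage: Fixed plywood garage for the hook: a tunnel 62 mm wide, 60 mm high outside (cork pad on top reaches 70 mm), 46 mm wide and 52 mm high inside, 155 mm deep, no floor but the bench, closed behind. Origin: middle of its open mouth, on the bench; y points into the tunnel, so the hook comes out along -y.
- tray: Fixed green open tray, 90 mm (x) by 150 mm (y), 20 mm high, walls and floor 5 mm. Origin: centre of its underside. The mate lies in its -y half; the +y half is free.
- mate: A second wheel just like the dropped one, lying flat in the tray about 40 mm to -y of the tray's centre. To be left where it is. Origin: centre of its underside.
- glue: Yellow glue bottle with an orange cap, 40 mm diameter, 120 mm high, standing on the bench; origin: centre of its underside. Leave alone.
- paint: Blue paint jar with a white lid, 44 mm diameter, 50 mm high; origin: centre of its underside. Leave alone.
- mug: White mug, 76 mm diameter and 90 mm high, with a handle at its +y side; origin: centre of its underside. Leave alone.
Mind the look-alikes: they are no part of the job. What is meant by the garage is not pink, and is the smaller of those in its own colour. Several things have the shape of the tray; the one meant has the colours described above.

How it is judged:
On the way, in this order (a step that is already met when the one before it is completed fails the run):
1. the hook, drawn out so far that at least the front half of its handle is out of the garage, stands flat on the bench, still and let go, while the wheel is still in the gap (y of hook in the frame of garage below 0 m and height (world z) of hook below 0.008 m and angle between hook's own z axis and vertical below 0.1 rad and y of wheel in the frame of units below -0.05 m and linear speed of hook below 0.02 m/s and contact force between the fingers and hook below 0.1 N), for 0.2 s.
2. the wheel has been pulled right out of the mouth of the gap, and lies flat on the bench (y of wheel in the frame of units above 0.018 m and height (world z) of wheel below 0.01 m and angle between wheel's own z axis and vertical below 0.2 rad), for 0.1 s.
At the end, for the whole second after the job is handed in: The wheel lies flat (within 0.15 rad, either face up) on the floor of the green tray (its underside less than 10 mm above the tray's), and the hook stands flat on the bench (handle's underside within 8 mm of it, tilt under 0.1 rad); both are let go and at rest (x of wheel in the frame of tray between -0.04 and 0.04 m and y of wheel in the frame of tray between -0.07 and 0.07 m and z of wheel in the frame of tray below 0.01 m and (angle between wheel's own z axis and vertical below 0.15 rad or angle between wheel's own z axis and vertical above 2.99 rad) and height (world z) of hook below 0.008 m and angle between hook's own z axis and vertical below 0.1 rad and linear speed of each of wheel, hook below 0.02 m/s and contact force between the fingers and wheel below 0.1 N and contact force between the fingers and hook below 0.1 N); the robot touches nothing.
It fails at once if the gripper touches the wheel while the wheel is still in the gap (contact force between the fingers and wheel above 0.3 N and height (world z) of wheel below 0.02 m and y of wheel in the frame of units between -0.2 and 0 m and x of wheel in the frame of units between -0.018 and 0.018 m).
It fails at once if the mate wheel is moved more than 20 mm (distance of mate from where it was at the start of the episode above 0.02 m).
It fails at once if the glue bottle, paint jar or mug is moved more than 20 mm (distance of any of glue, paint, mug from where it was at the start of the episode above 0.02 m).
It also fails if it takes over 72 s, if anything falls off the work surface, if the arm or the gripper's body presses on something with over 40 N, if the wrist force passes 120 N, or if a joint passes its speed limit or range.

## Working session

There is one attempt and no reset: what is moved stays moved. The work goes in short steps, Python scripts to look and compute and a tool call to move; the robot and the scene stay as the last step left them, time stands still between calls to the robot, and variables do not carry over. Pictures are saved under pics/ and viewed, at most 10 in all, crops included, and the job is handed in when it is done.

Besides the shell and the picture viewer there is one more tool, called after "Request:" as name(argument=value, ...), one argument or row to a line, values as JSON. carry_out: Moves the arm, as the interface text tells. Its arguments: {"type":"object","properties":{"deltas":{"type":"string"},"grip":{"type":"number"},"newtons":{"type":"number"}},"required":["deltas"]}

```bash
mkdir -p pics; cat > h.py <<'E'
import numpy as np,cv2
from rig import readout,optics,order
def cap(n,save=None):
    c=optics.capture(n); c={k:np.array(v) for k,v in c.items()}
    if save: cv2.imwrite('pics/'+save+'.png',c['image'][:,:,::-1])
    return c
def ray(c,uv,z):
    p=cv2.undistortPoints(np.array(uv,float).reshape(-1,1,2),c['K'],c['D']).reshape(-1,2)
    R=cv2.Rodrigues(c['rvec'])[0]; o=-R.T@c['tvec'].ravel()
    d=np.c_[p,np.ones(len(p))]@R
    return o+d*((z-o[2])/d[:,2])[:,None]
def proj(c,P):
    return cv2.projectPoints(np.array(P,float).reshape(-1,1,3),c['rvec'],c['tvec'],c['K'],c['D'])[0].reshape(-1,2)
E
python3 - <<'E'
from h import *
a=cap('top','top0');b=cap('side','side0')
for c in(a,b): print(-cv2.Rodrigues(c['rvec'])[0].T@c['tvec'].ravel())
print(readout.read_state())
E
```

```text
[ 0.25892446 -0.06298225  1.06529198]
[ 0.19856913 -1.00052223  0.60642758]
{'time_s': 0.1, 'joint_positions': array([-1.25443520e+00,  3.53600021e-01,  1.63405037e+00, -8.10242766e-07,
        1.15522146e+00, -2.41372329e-03]), 'joint_vel': array([ 0.00017431,  0.00048489,  0.0010987 ,  0.00030679, -0.00025712,
       -0.0005485 ]), 'tau': array([ 1.00962670e-04, -5.94906020e+01, -3.34930086e+01,  6.98272674e-02,
        1.83672312e-02, -4.28921044e-05]), 'position': array([ 0.19572258, -0.59306896,  0.20002961]), 'orientation': array([-6.31677892e-04,  9.87324464e-01,  1.58713556e-01, -1.00354505e-04]), 'force': array([0.37267394, 0.87188993, 0.04635728]), 'torque': array([-0.02301124,  0.00610581,  0.02878629]), 'gripper_force': 0.0, 'gripper_width': 0.09132643452194701}
```

View pics/top0.png

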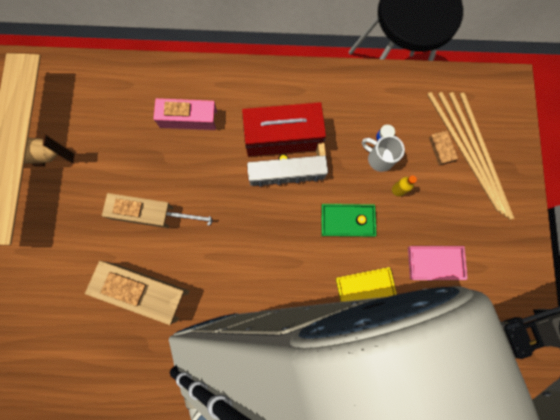

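View pics/side0.png

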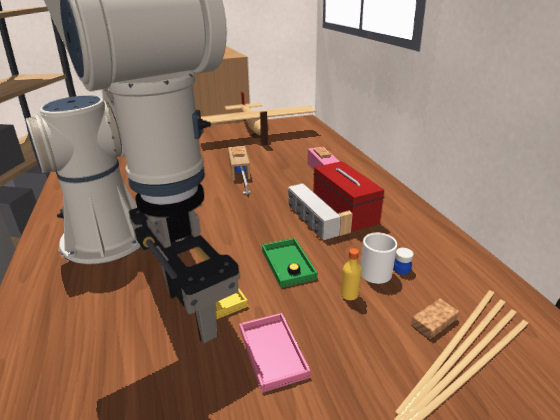

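The top view (world +x is up, +y is left) shows the small plywood garage at (135,210), with the rod reaching its toe at (211,221). The units are at about (285,145) with the gap mouth on the left, and the wheel hub is at (284,158). The green tray is at (348,220) with the mate at (362,220). The side view agrees: the batten is at the near end.

```bash
python3 - <<'E'
from h import *
c=cap('top');im=c['image'];hsv=cv2.cvtColor(im,cv2.COLOR_RGB2HSV)
def pr(n,x): print(n,np.round(x,4).tolist())
pr('rough toe',ray(c,[(211,221)],.005)); pr('rod start',ray(c,[(168,214)],.034)); pr('bend',ray(c,[(208,219)],.034))
def comp(m,box):
    x0,y0,x1,y1=box; k=np.zeros(m.shape,np.uint8);k[y0:y1,x0:x1]=m[y0:y1,x0:x1]
    n,l,s,ce=cv2.connectedComponentsWithStats(k); i=1+np.argmax(s[1:,4]); return (l==i).astype(np.uint8),ce[i],s[i]
def rect(m):
    ct=max(cv2.findContours(m,cv2.RETR_EXTERNAL,cv2.CHAIN_APPROX_NONE)[0],key=cv2.contourArea);return cv2.minAreaRect(ct)
def go(n,m,box,z):
    m,ce,s=comp(m.astype(np.uint8),box);r=rect(m);P=ray(c,cv2.boxPoints(r),z)
    pr(n+' px',list(r[0])+[r[2],s[4]]);pr(n+' ctr',ray(c,[r[0]],z)[0]);pr(n+' corners',P[:,:2]);
H,S,V=[hsv[...,i].astype(int) for i in range(3)]
go('green',(H>45)&(H<80)&(S>120)&(V>50),(300,190,400,250),.02)
yel=(H>20)&(H<36)&(S>150)&(V>110)
go('mate',yel,(350,205,375,235),.014+.005)
go('wheel',yel,(270,148,300,170),.014)
white=(S<60)&(V>150)
go('drawer',white,(235,145,335,195),.062)
go('tb',((H<8)|(H>172))&(S>150)&(V>60),(235,95,335,165),.11)
# enlarge crops
A=cv2.resize(im[85:200,230:345],None,fx=5,fy=5,interpolation=cv2.INTER_CUBIC)[:, :]
B=cv2.resize(im[180:240,95:225],None,fx=6,fy=6,interpolation=cv2.INTER_CUBIC)
cv2.imwrite('pics/cA.png',A[:,:,::-1]);cv2.imwrite('pics/cB.png',B[:,:,::-1])
E
```

```text
rough toe [[0.4275, 0.1105, 0.005]]
rod start [[0.4388, 0.223, 0.034]]
bend [[0.4281, 0.1142, 0.034]]
green px [348.2085, 219.7431, 1.3639, 1631.0]
green ctr [0.4393, -0.2707, 0.02]
green corners [[0.3947, -0.1944], [0.484, -0.1961], [0.4847, -0.3484], [0.3953, -0.3443]]
mate px [361.0, 219.0, 90.0, 63.0]
mate ctr [0.4426, -0.3066, 0.019]
mate corners [[0.4536, -0.2956], [0.4542, -0.318], [0.4316, -0.3176], [0.431, -0.2953]]
wheel px [283.0, 156.5, 90.0, 25.0]
wheel ctr [0.619, -0.0857, 0.014]
wheel corners [[0.6231, -0.0741], [0.6239, -0.0971], [0.6149, -0.0973], [0.6141, -0.0743]]
drawer px [287.1066, 167.6721, 84.8056, 1423.0]
drawer ctr [0.5711, -0.0966, 0.062]
drawer corners [[0.5832, 0.0132], [0.6106, -0.2017], [0.5591, -0.2063], [0.5323, 0.0067]]
tb px [283.4117, 123.0679, 83.4181, 2778.0]
tb ctr [0.6788, -0.0825, 0.11]
tb corners [[0.7165, 0.0322], [0.7511, -0.1839], [0.6415, -0.1962], [0.6086, 0.0158]]
```

View pics/cA.png

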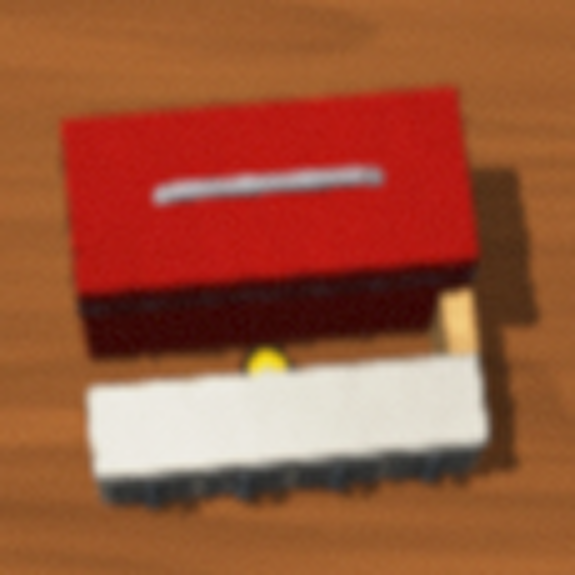

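View pics/cB.png

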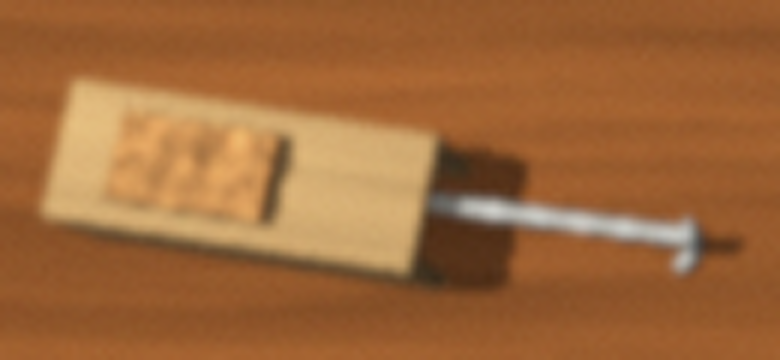

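Crop A gives the drawer-top corners (88,388), (475,355), (487,440), (97,475), and the wheel hub is half hidden at (267,362). Crop B gives the garage-top corners (72,78), (440,135), (412,278), (42,218), with the rod running from (440,203) to (690,232).

```bash
python3 - <<'E'
from h import *
c=cap('top')
def P(l,s,ox,oy,z): return ray(c,(np.array(l,float)+.5)/s-.5+np.array([ox,oy]),z)[:,:2]
def ang(v): return np.degrees(np.arctan2(v[1],v[0]))
d=P([(88,388),(475,355),(487,440),(97,475)],5,230,85,.062);t=P([(62,120),(458,88),(478,262),(82,295)],5,230,85,.11)
for q,off in((d,-43),(t,68)):
    y=(q[0]-q[1]+q[3]-q[2]);L=np.linalg.norm(y)/2;y/=np.linalg.norm(y);x=np.array([y[1],-y[0]])
    ce=q.mean(0); mouth=ce+y*.1075-x*off/1000
    print('unit yaw',ang(x),'L',L,'W',np.linalg.norm(q[0]-q[3]),'origin',mouth,'x',x,'y',y)
w=P([(267,362)],5,230,85,.014)[0];print('wheel',w)
g=P([(72,78),(440,135),(412,278),(42,218)],6,95,180,.06)
y=g[0]-g[1]+g[3]-g[2];L=np.linalg.norm(y)/2;y/=np.linalg.norm(y);x=np.array([y[1],-y[0]])
print('garage yaw',ang(x),L,np.linalg.norm(g[0]-g[3]),'origin',g.mean(0)-y*.0775)
r=P([(440,203),(690,232)],6,95,180,.034);v=r[0]-r[1];print('rod',r,'yaw',ang([v[1],-v[0]]))
s=cap('side','side1')
cv2.imwrite('pics/cS.png',cv2.resize(s['image'][135:245,210:390],None,fx=4,fy=4,interpolation=cv2.INTER_CUBIC)[:,:,::-1])
E
```

```text
unit yaw 7.0066870181657945 L 0.21279191975231915 W 0.04928207237905707 origin [0.60131373 0.0153895 ] x [0.99253192 0.12198518] y [-0.12198518  0.99253192]
unit yaw 6.969503410010207 L 0.21112681204172482 W 0.09878272735909284 origin [0.59940231 0.01504072] x [0.99261088 0.12134103] y [-0.12134103  0.99261088]
wheel [ 0.61751665 -0.08571651]
garage yaw -7.510296508471693 0.16475801366423 0.06354265640678482 origin [0.43490832 0.22689902]
rod [[0.44039288 0.22330733]
 [0.43029645 0.11001552]] yaw -5.092679319160049
```

View pics/cS.png

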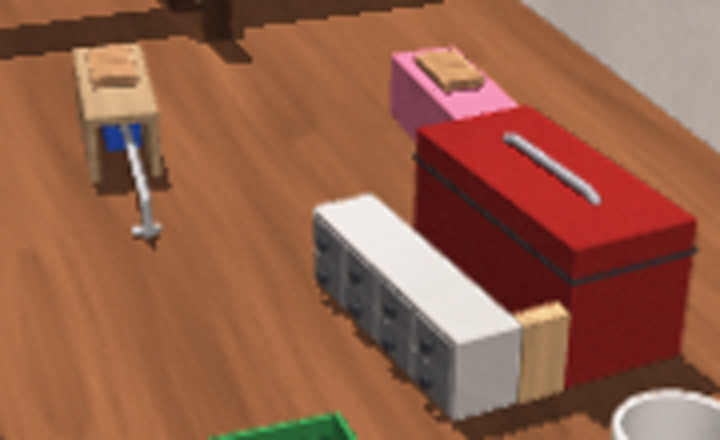

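The side view confirms it: blue handle inside the tan garage, toe free, gap open at the far (+y) end. I'll go above the rod first.

```bash
cat >> h.py <<'E'
from scipy.spatial.transform import Rotation as Ro
def pose():
    s=readout.read_state();q=s['orientation'];R=Ro.from_quat([q[1],q[2],q[3],q[0]]).as_matrix()
    return np.array(s['position']),R,s
def plan(x,y,z,yaw):
    "yaw of tool x, deg; prints turn then shift in the turned tool frame"
    p,R,s=pose(); a=np.radians(yaw);T=np.array([[np.cos(a),np.sin(a),0],[np.sin(a),-np.cos(a),0],[0,0,-1]])
    rv=Ro.from_matrix(R.T@T).as_rotvec(); d=T.T@(np.array([x,y,z])-p)*100
    print('yaw now',np.round(np.degrees(np.arctan2(R[1,0],R[0,0])),2),'p',np.round(p,4),'turn',np.round(rv,4),'shift cm',np.round(d,2),'t',s['time_s'])
E
python3 -c "
from h import *
plan(.435,.165,.2,85)"
```

```text
yaw now 18.27 p [ 0.1958 -0.5933  0.2003] turn [-6.0000e-04 -4.0000e-04 -1.1647e+00] shift cm [7.762e+01 1.722e+01 3.000e-02] t 0.25
```

Request:
carry_out(
  deltas="0 0 0 0 0 -0.1456;0 0 0 0 0 -0.1456;0 0 0 0 0 -0.1456;0 0 0 0 0 -0.1456;0 0 0 0 0 -0.1456;0 0 0 0 0 -0.1456;0 0 0 0 0 -0.1456;0 0 0 0 0 -0.1456;4 0.89 0 0 0 0;4 0.89 0 0 0 0;4 0.89 0 0 0 0;4 0.89 0 0 0 0;4 0.89 0 0 0 0;4 0.89 0 0 0 0;4 0.89 0 0 0 0;4 0.89 0 0 0 0;4 0.89 0 0 0 0;4 0.89 0 0 0 0;4 0.89 0 0 0 0;4 0.89 0 0 0 0",
  grip=-0.3,
)

```text
time_s: 2.25
position: [0.3443, -0.1231, 0.2009]
orientation: [0.0, 0.737, 0.675, 0.0]
force: [1.9, -0.2, -0.5]
gripper_width: 0.0596
gripper_force: 0.0
```

Request:
carry_out(
  deltas="4 0.89 0 0 0 0;4 0.89 0 0 0 0;4 0.89 0 0 0 0;4 0.89 0 0 0 0;4 0.89 0 0 0 0;4 0.89 0 0 0 0;4 0.89 0 0 0 0;0 0 0 0 0 0;0 0 0 0 0 0;0 0 0 0 0 0",
)

```text
time_s: 3.25
position: [0.4299, 0.148, 0.2004]
orientation: [-0.0, 0.737, 0.676, -0.0]
force: [0.2, -0.4, -0.5]
gripper_width: 0.0596
gripper_force: 0.0
```

```bash
python3 -c "
from h import *
plan(.435,.165,.2,85)
c=cap('wrist','w0');print(proj(c,[[.4404,.2233,.034],[.4303,.11,.034],[.4349,.2269,0]]).round(),readout.read_state()['gripper_width'])"
```

```text
yaw now 84.99 p [0.4299 0.148  0.2004] turn [-0.0008  0.0007 -0.0001] shift cm [1.73 0.36 0.04] t 3.25
[[284. 112.]
 [283. 228.]
 [278. 108.]] 0.059623661489262354
```

View pics/w0.png

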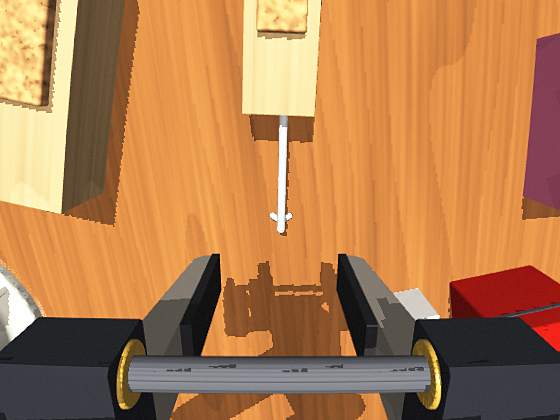

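The wrist view shows the rod from (284,118) to the bend at (281,228). My estimate fits to about 2 px, and the garage front edge runs (244,111) to (316,116).

```bash
python3 -c "
from h import *
c=cap('wrist')
print(ray(c,[(284,118),(281,228)],.034).round(4),ray(c,[(244,111),(316,116)],.06).round(4))
r=ray(c,[(284,118),(281,228)],.034);v=r[0]-r[1];print(np.degrees(np.arctan2(v[1],v[0])))
plan(.4345,.16,.029,85)"
```

```text
[[0.4404 0.2175 0.034 ]
 [0.4284 0.1099 0.034 ]] [[0.4063 0.2271 0.06  ]
 [0.4678 0.2175 0.06  ]]
83.61312574476847
yaw now 84.93 p [0.4302 0.1478 0.2007] turn [-0.0002  0.0003 -0.0012] shift cm [ 1.25  0.32 17.17] t 3.35
```

Request:
carry_out(
  deltas="1.25 0.32 0 0 0 0.025;0 0 3 0 0 0;0 0 3 0 0 0;0 0 3 0 0 0;0 0 3 0 0 0;0 0 3 0 0 0;0 0 1.2 0 0 0;0 0 1 0 0 0;0 0 0 0 0 0;0 0 0 0 0 0",
)

```text
time_s: 4.35
position: [0.4355, 0.1611, 0.0295]
orientation: [0.0, 0.746, 0.666, 0.001]
force: [0.9, 0.2, 0.1]
gripper_width: 0.0598
gripper_force: 0.0
```

Request:
carry_out(
  deltas="0 0 0 0 0 0;0 0 0 0 0 0;0 0 0 0 0 0;0 0 0 0 0 0;0 0 0 0 0 0;0 0 0 0 0 0;0 0 0 0 0 0;0 0 0 0 0 0",
  grip=1,
  newtons=25,
)

```text
time_s: 5.15
position: [0.4348, 0.1611, 0.0286]
orientation: [-0.0, 0.746, 0.666, -0.0]
force: [0.3, 0.1, -0.1]
gripper_width: -0.0
gripper_force: 0.0
```

```bash
python3 -c "
from h import *
c=cap('side');t=cap('wrist')
print(proj(c,[[.4348,.1611,.034]]))
a=cv2.resize(c['image'][130:230,190:310],None,fx=4,fy=4,interpolation=cv2.INTER_CUBIC);b=t['image'][:400,100:480]
a=a[:400];cv2.imwrite('pics/cc.png',np.hstack([a[:,:400],b])[:,:,::-1])"
```

```text
[[245.10804984 177.67632837]]
```

View pics/cc.png

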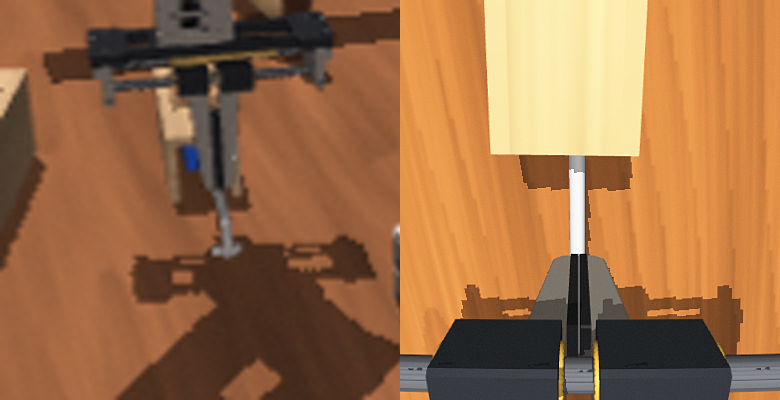

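The side view shows the fingers on the rod's line, but the rod leaves from the fingertips at crop (222,190), as if they closed above it. The zero opening also suggests a miss. I'll measure the fingertip height from the pixels.

```bash
python3 - <<'E'
from h import *
p,R,s=pose();print(p,s['gripper_width'],s['gripper_force'],s['force'])
c=cap('side');im=c['image']
print('tip',proj(c,[p+R[:,2]*.014]),'tip if 24mm up',proj(c,[p-R[:,2]*.010]))
print('rod pts',proj(c,[[.4340,.16,.034],[.4284,.1099,.034],[.4284,.1099,.005]]).round(1))
for r in range(168,196): print(r,[int(v) for v in im[r,236:256].mean(1)])
w=cap('wrist');print('w tip',proj(w,[p+R[:,2]*.014, p-R[:,2]*.01,[.434,.16,.034]]).round(1))
for x in range(225,262,4): print(x,[int(v) for v in w['image'][x,262:292].mean(1)])
E
```

```text
[0.43475547 0.16104178 0.02863424] 0.0004324106651701624 0.0 [ 0.03235162 -0.04409414 -0.55141791]
tip [[245.42593373 182.93947284]] tip if 24mm up [[245.02032394 176.41713815]]
rod pts [[244.9 177.8]
 [246.8 184.6]
 [247.3 192.7]]
168 [62, 71, 72, 75, 87, 92, 92, 44, 21, 48, 83, 90, 105, 107, 110, 112, 114, 114, 115, 115]
169 [57, 69, 71, 72, 88, 91, 91, 44, 21, 49, 85, 91, 131, 105, 109, 111, 113, 112, 113, 116]
170 [58, 69, 72, 53, 84, 91, 91, 44, 21, 45, 83, 89, 94, 96, 110, 112, 113, 110, 110, 113]
171 [54, 66, 69, 54, 84, 94, 89, 46, 21, 35, 81, 91, 91, 99, 110, 111, 114, 113, 110, 111]
172 [50, 67, 66, 57, 85, 92, 91, 53, 27, 33, 82, 91, 92, 97, 110, 112, 114, 113, 111, 109]
173 [48, 49, 48, 50, 75, 88, 90, 52, 28, 33, 82, 90, 90, 99, 101, 110, 112, 113, 112, 109]
174 [51, 49, 49, 50, 64, 85, 89, 55, 24, 21, 80, 90, 90, 102, 67, 101, 112, 111, 112, 110]
175 [49, 51, 49, 48, 60, 83, 92, 63, 29, 20, 80, 88, 90, 100, 69, 104, 110, 110, 112, 111]
176 [52, 51, 49, 49, 41, 76, 88, 65, 37, 28, 76, 80, 100, 104, 75, 95, 107, 108, 113, 111]
177 [51, 53, 51, 50, 48, 55, 71, 72, 72, 52, 
[... 2554 characters left out ...]
43, 143, 145, 194, 229, 237, 243, 247, 247, 247, 248, 249, 248, 247, 240, 233, 211, 166, 58, 74, 81, 151, 139, 137, 135]
249 [143, 144, 148, 146, 145, 144, 140, 142, 189, 230, 237, 243, 247, 246, 248, 249, 249, 248, 247, 240, 231, 212, 170, 52, 77, 78, 82, 146, 139, 139]
253 [145, 145, 145, 146, 145, 145, 142, 149, 198, 182, 209, 226, 234, 235, 237, 235, 240, 255, 226, 216, 199, 176, 135, 48, 66, 82, 82, 147, 140, 137]
257 [116, 112, 118, 116, 119, 117, 118, 119, 62, 20, 26, 27, 30, 26, 23, 33, 108, 101, 17, 22, 27, 29, 25, 22, 27, 78, 124, 116, 114, 116]
261 [116, 116, 115, 117, 115, 119, 118, 121, 40, 22, 27, 29, 26, 28, 22, 33, 112, 101, 16, 23, 28, 30, 27, 28, 25, 53, 127, 118, 115, 118]
```

```bash
python3 - <<'E'
from h import *
p,R,s=pose()
c=cap('side');w=cap('wrist');X=R[:,0]
for z in (.015,.025,.035,.04,.045,.055): print(z,proj(w,[[*(p+X*.01)[:2],z]]).round(1),proj(c,[[*(p-X*.01)[:2],z]]).round(1))
E
```

```text
0.015 [[279.7 233.5]] [[245.8 184.2]]
0.025 [[279.8 239.5]] [[245.6 181.5]]
0.035 [[279.8 246.2]] [[245.5 178.7]]
0.04 [[279.8 249.8]] [[245.4 177.3]]
0.045 [[279.9 253.6]] [[245.3 176. ]]
0.055 [[279.9 261.8]] [[245.1 173.2]]
```

Both cameras put the real fingertips near z = 0.042, about 26 mm higher than the stated geometry (0.015). So the fingers closed just above the rod. I'll open, then lower in steps while watching the force.

Request:
carry_out(
  deltas="0 0 0 0 0 0;0 0 0 0 0 0;0 0 0 0 0 0;0 0 0 0 0 0;0 0 0 0 0 0;0 0 0.6 0 0 0;0 0 0.6 0 0 0;0 0 0.2 0 0 0;0 0 0 0 0 0",
  grip=-0.3,
)

```text
time_s: 6.35
position: [0.4343, 0.1609, 0.0141]
orientation: [-0.0, 0.746, 0.666, -0.001]
force: [0.1, -0.0, -0.0]
gripper_width: 0.0595
gripper_force: 0.0
```

```bash
python3 - <<'E'
from h import *
p,R,s=pose();print(p,s['gripper_width'],s['force'])
c=cap('side');w=cap('wrist');b=cap('top')
X,Y=R[:,0],R[:,1]
for z in (.01,.02,.03,.04): print(z,proj(c,[[*(p-X*.01+k*Y*.035)[:2],z] for k in(-1,1)]).round(1).tolist())
cv2.imwrite('pics/s3.png',np.hstack([cv2.resize(c['image'][155:205,210:280],None,fx=8,fy=8,interpolation=cv2.INTER_CUBIC)])[:,:,::-1])
E
```

```text
[0.43431212 0.16087934 0.0140571 ] 0.05951786809475165 [ 0.11597231 -0.03384958 -0.03656286]
0.01 [[235.2, 186.6], [256.2, 184.5]]
0.02 [[235.0, 183.9], [256.1, 181.8]]
0.03 [[234.8, 181.2], [256.0, 179.1]]
0.04 [[234.5, 178.4], [255.8, 176.4]]
```

View pics/s3.png

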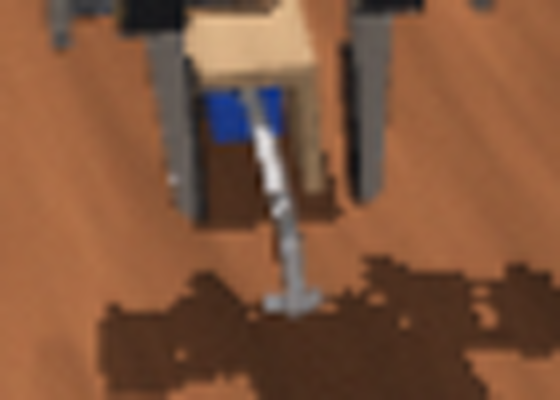

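Fingertip ends are at crop (190,218) and (365,200), which puts them at z ≈ 0.0265, i.e. TCP reading + 12.5 mm. I'll use this offset from now on (tip = TCP reading + 12 mm) and lower another 11 mm.

Request:
carry_out(
  deltas="0 0 0.5 0 0 0;0 0 0.4 0 0 0;0 0 0.2 0 0 0;0 0 0 0 0 0",
)

```text
time_s: 6.9
position: [0.4345, 0.1609, 0.0033]
orientation: [-0.0, 0.746, 0.666, -0.0]
force: [0.1, -0.4, 0.0]
gripper_width: 0.0601
gripper_force: 0.0
```

Request:
carry_out(
  deltas="0 0 0 0 0 0;0 0 0 0 0 0;0 0 0 0 0 0;0 0 0 0 0 0;0 0 0 0 0 0;0 0 0 0 0 0;0 0 0 0 0 0;0 0 0 0 0 0",
  grip=1,
  newtons=25,
)

```text
time_s: 7.7
position: [0.4348, 0.161, 0.0037]
orientation: [-0.0, 0.746, 0.666, -0.0]
force: [-0.5, -1.0, 0.3]
gripper_width: 0.0069
gripper_force: 25.0
```

Request:
carry_out(
  deltas="-0.5 0 0 0 0 0;-1 0 0 0 0 0;-1.5 0 0 0 0 0;-1.5 0 0 0 0 0;-1.5 0 0 0 0 0;-1.5 0 0 0 0 0;-1.5 0 0 0 0 0;-1.5 0 0 0 0 0;-1.5 0 0 0 0 0;-1.5 0 0 0 0 0;-1.5 0 0 0 0 0;-1.5 0 0 0 0 0;-1 0 0 0 0 0;-0.5 0 0 0 0 0;0 0 0 0 0 0;0 0 0 0 0 0",
)

```text
time_s: 9.3
position: [0.4147, -0.0178, 0.0037]
orientation: [0.0, 0.746, 0.666, -0.0]
force: [-0.2, -1.5, 0.6]
gripper_width: 0.0072
gripper_force: 25.0
```

Request:
carry_out(
  deltas="0 0 0 0 0 0;0 0 0 0 0 0;0 0 0 0 0 0;0 0 0 0 0 0;0 0 0 0 0 0;0 0 0 0 0 0;0 0 0 0 0 0;0 0 0 0 0 0;0 0 -4 0 0 0;0 0 -4 0 0 0;0 0 -4 0 0 0;0 0 -4 0 0 0;0 0 0 0 0 0",
  grip=-0.3,
)

```text
time_s: 10.6
position: [0.4179, -0.018, 0.1683]
orientation: [0.003, 0.746, 0.666, 0.003]
force: [1.3, 0.9, -0.6]
gripper_width: 0.0594
gripper_force: 0.0
```

```bash
cat > blue.py <<'E'
from h import *
def blue(c,z,lo=200):
    H,S,V=[cv2.cvtColor(c['image'],cv2.COLOR_RGB2HSV)[...,i].astype(int) for i in range(3)]
    m=((H>105)&(H<130)&(S>120)&(V>60)).astype(np.uint8)
    for ct in cv2.findContours(m,cv2.RETR_EXTERNAL,cv2.CHAIN_APPROX_NONE)[0]:
        if cv2.contourArea(ct)<lo: continue
        r=cv2.minAreaRect(ct);b=cv2.boxPoints(r);P=ray(c,b,z)
        print('px',np.round(b).tolist(),'ctr',P.mean(0).round(4),'corners',P[:,:2].round(4).tolist())
E
python3 - <<'E'
from blue import *
w=cap('wrist','w1');t=cap('top')
blue(w,.024);blue(t,.024,40);print(pose()[0])
E
```

```text
px [[205.0, 225.0], [207.0, 214.0], [214.0, 215.0], [213.0, 226.0]] ctr [0.4265 0.1106 0.024 ] corners [[0.4121, 0.1217], [0.4429, 0.1198], [0.4409, 0.0995], [0.4101, 0.1015]]
[ 0.41510502 -0.01787286  0.16417606]
```

View pics/w1.png

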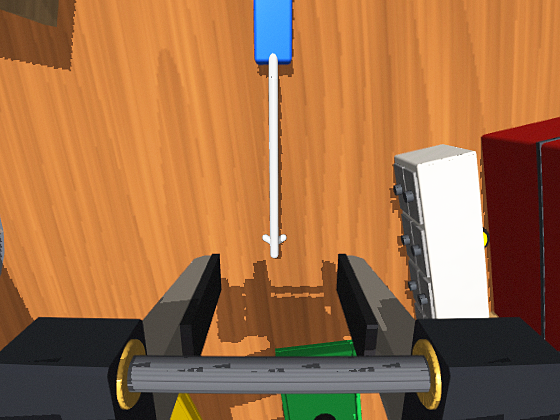

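The wrist view shows the hook drawn out, lying flat. The handle's front edge runs (255,62) to (290,62), and the rod goes from (273,57) to the bend at (274,254).

```bash
python3 - <<'E'
from blue import *
w=cap('wrist')
r=ray(w,[(273,58),(274.5,253)],.034);v=r[0]-r[1];print(r,'yaw',np.degrees(np.arctan2(v[1],v[0])))
f=ray(w,[(255,60),(291,60),(258,10),(291,10)],.024);print(f)
u=v/np.linalg.norm(v);print('origin from toe',r[1]+u*.215)
H,S,V=[cv2.cvtColor(w['image'],cv2.COLOR_RGB2HSV)[...,i].astype(int) for i in range(3)]
m=(H>100)&(H<130)&(S>120)&(V>60)
for y in(5,25,45): xs=np.where(m[y])[0];q=ray(w,[(xs.min(),y),(xs.max()+1,y)],.024);print(y,xs.min(),xs.max(),q.mean(0).round(4),np.linalg.norm(q[0]-q[1]))
plan(*(r[1]+u*.212)[:2],.12,np.degrees(np.arctan2(v[1],v[0])))
E
```

```text
[[ 0.42341445  0.10044173  0.034     ]
 [ 0.40533106 -0.06726043  0.034     ]] yaw 83.845552484784
[[0.40836236 0.1018252  0.024     ]
 [0.43812916 0.0984684  0.024     ]
 [0.4155961  0.13958787 0.024     ]
 [0.44210769 0.13660216 0.024     ]]
origin from toe [0.42838098 0.14650042 0.034     ]
5 258 296 [0.4317 0.1415 0.024 ] 0.03144594094071381
25 258 296 [0.43   0.1266 0.024 ] 0.03179444004374182
45 259 296 [0.4287 0.1113 0.024 ] 0.0313377956833992
yaw now 83.57 p [ 0.4142 -0.0178  0.1631] turn [-0.0004  0.     -0.0048] shift cm [16.19 -0.35  4.31] t 10.75
```

Request:
carry_out(
  deltas="3 -0.04 0 0 0 0;3 -0.04 0 0 0 0;3 -0.04 0 0 0 0;3 -0.04 0 0 0 0;3.2 -0.04 0 0 0 0;0 0 4 0 0 0;0 0 4 0 0 0;0 0 3 0 0 0;0 0 3 0 0 0;0 0 1.5 0 0 0;0 0 1 0 0 0;0 0 0.5 0 0 0;0 0 0 0 0 0;0 0 0 0 0 0",
  grip=-0.5,
)

```text
time_s: 12.15
position: [0.43, 0.1335, -0.006]
orientation: [0.0, 0.746, 0.666, 0.0]
force: [-0.1, 0.3, -0.1]
gripper_width: 0.069
gripper_force: 0.0
```

```bash
python3 -c "
from h import *
plan(.4285,.135,-.008,83.8);print(pose()[2]['force'])"
```

```text
yaw now 83.57 p [ 0.43    0.1335 -0.006 ] turn [ 0.0004 -0.0002 -0.004 ] shift cm [ 0.13 -0.16  0.2 ] t 12.15
[-0.06143846  0.33293399 -0.09927325]
```

Good. Grip, then lift well clear.

Request:
carry_out(
  deltas="0 0 0.1 0 0 0;0 0 0 0 0 0;0 0 0 0 0 0;0 0 0 0 0 0;0 0 0 0 0 0;0 0 0 0 0 0;0 0 0 0 0 0",
  grip=1,
  newtons=45,
)

```text
time_s: 12.85
position: [0.43, 0.1335, -0.0071]
orientation: [0.0, 0.746, 0.666, 0.0]
force: [-0.1, 0.1, 4.8]
gripper_width: 0.0316
gripper_force: 45.0
```

Request:
carry_out(
  deltas="0 0 -1 0 0 0;0 0 -3 0 0 0;0 0 -3 0 0 0;0 0 -3 0 0 0;0 0 0 0 0 0;0 0 0 0 0 0",
)

```text
time_s: 13.45
position: [0.4298, 0.1335, 0.0932]
orientation: [0.0, 0.746, 0.666, 0.001]
force: [-0.7, 0.1, -1.3]
gripper_width: 0.0317
gripper_force: 45.0
```

```bash
python3 - <<'E'
from blue import *
p,R,s=pose();print(p,s['gripper_width'],s['force'],'toolx yaw',np.degrees(np.arctan2(R[1,0],R[0,0])))
# hook held? toe expected
c=cap('wrist');t=cap('top');sd=cap('side')
toe=p-R[:,0]*.205; 
for z in (.01,.085,.095,.105): print(z,proj(c,[[*toe[:2],z]]).round(),proj(t,[[*toe[:2],z]]).round(1),proj(sd,[[*toe[:2],z]]).round(1))
for n,cc,(u,v) in(('t',t,proj(t,[[*toe[:2],.12]])[0]),('s',sd,proj(sd,[[*toe[:2],.095]])[0])):
    im=cc['image'];u,v=int(u),int(v);k=im[v-14:v+15,u-18:u+19].astype(int);m=(k.max(2)-k.min(2)<45)&(k.mean(2)>95)
    print(n,u-18,v-14);print('\n'.join(''.join('#' if x else '.' for x in r) for r in m))
E
```

```text
[0.42984791 0.13348719 0.0931998 ] 0.03173796146363414 [-0.69195844  0.11973274 -1.28192636] toolx yaw 83.56846007192367
0.01 [[279. 424.]] [[275.6 229.8]] [[254.5 220.7]]
0.085 [[279. 503.]] [[275.9 225.8]] [[253.2 197.5]]
0.095 [[279. 517.]] [[276.  225.2]] [[253.1 194.2]]
0.105 [[279. 531.]] [[276.  224.6]] [[252.9 191. ]]
t 258 209
.....................................
.....................................
.....................................
.....................................
.....................................
.....................................
.....................................
.....................................
.....................................
.....................................
.....................................
#####.........###....................
##################...................
.....##############..................
........###########..................
...........########..................
..............####...................
.............#####...................
.............#####...................
.............####....................
..
[... 751 characters left out ...]
#...............
.............########................
...............####..................
.....................................
.....................................
.....................................
.....................................
.....................................
.....................................
.....................................
.....................................
.....................................
.....................................
.....................................
.....................................
.....................................
.....................................
.....................................
.....................................
```

The hook is held level (grip 31.7 mm, toe where the model predicts to about 1 px). Next, align it with the gap.

```bash
python3 -c "
from h import *
plan(.5917,.0825,.0932,97)"
```

```text
yaw now 83.57 p [0.4287 0.1331 0.0917] turn [-0.0021  0.0006 -0.2343] shift cm [-7.01 15.57 -0.15] t 13.6
```

Request:
carry_out(
  deltas="0 0 0 0 0 -0.08;0 0 0 0 0 -0.08;0 0 0 0 0 -0.075;-1 2 0 0 0 0;-1 2.2 0 0 0 0;-1 2.2 0 0 0 0;-1 2.2 0 0 0 0;-1 2.2 0 0 0 0;-1 2.2 0 0 0 0;-1 1.5 0 0 0 0;0 1 0 0 0 0;0 0 0 0 0 0;0 0 0 0 0 0;0 0 0 0 0 0",
)

```text
time_s: 15.0
position: [0.5909, 0.0833, 0.0923]
orientation: [-0.0, 0.662, 0.749, -0.0]
force: [-0.9, 0.4, -1.1]
gripper_width: 0.0317
gripper_force: 45.0
```

```bash
python3 - <<'E'
from h import *
plan(.5917,.0825,-.005,97)
p,R,s=pose();t=cap('top');sd=cap('side')
toe=p-R[:,0]*.205;print('toe',toe)
b=toe.copy();b[2]=p[2]+.041+.004
print('bend top px',proj(t,[b]).round(1))
a=cv2.resize(t['image'][90:190,230:345],None,fx=5,fy=5,interpolation=cv2.INTER_CUBIC)
s2=cv2.resize(sd['image'][140:260,250:390],None,fx=4,fy=4,interpolation=cv2.INTER_CUBIC)
h=480;cv2.imwrite('pics/fin.png',np.hstack([a[:h,:400],s2[:h,:400]])[:,:,::-1])
E
```

```text
yaw now 97.07 p [0.5909 0.0833 0.0923] turn [-0.0014 -0.0001  0.0012] shift cm [-0.09  0.07  9.73] t 15.0
toe [ 0.61611438 -0.12010554  0.09224979]
bend top px [[297.9 142.2]]
```

View pics/fin.png

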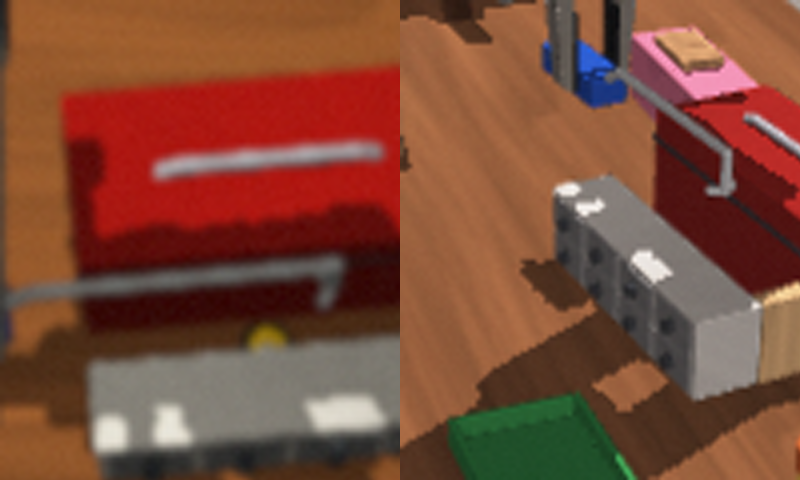

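The bend is seen at (298,142.4), against a predicted (297.9,142.2). It is over the gap and beyond the wheel, whose hub is at crop (267,338). Lowering.

Request:
carry_out(
  deltas="-0.1 0.07 1 0 0 0;0 0 1.5 0 0 0;0 0 1.5 0 0 0;0 0 1.5 0 0 0;0 0 1.5 0 0 0;0 0 1.2 0 0 0;0 0 1 0 0 0;0 0 0.5 0 0 0;0 0 0 0 0 0;0 0 0 0 0 0",
)

```text
time_s: 16.1
position: [0.5933, 0.0821, -0.004]
orientation: [0.0, 0.662, 0.749, 0.0]
force: [-0.3, 1.2, -0.7]
gripper_width: 0.0319
gripper_force: 45.0
```

Request:
carry_out(
  deltas="0.3 0 0 0 0 0;0.5 0 0 0 0 0;0.8 0 0 0 0 0;1 0 0 0 0 0;1 0 0 0 0 0;1 0 0 0 0 0;1 0 0 0 0 0;1 0 0 0 0 0;1 0 0 0 0 0;1 0 0 0 0 0;1 0 0 0 0 0;1 0 0 0 0 0;1 0 0 0 0 0;1 0 0 0 0 0;1 0 0 0 0 0;1 0 0 0 0 0;1 0 0 0 0 0;1 0 0 0 0 0;1 0 0 0 0 0;1 0 0 0 0 0",
)

```text
time_s: 18.1
position: [0.57, 0.2675, -0.0043]
orientation: [-0.0, 0.662, 0.749, 0.0]
force: [-0.1, -0.5, -1.4]
gripper_width: 0.0314
gripper_force: 45.0
```

```bash
cat > wh.py <<'E'
from h import *
O=np.array([.6005,.0152]);Ux=np.array([.9926,.1216]);Uy=np.array([-.1216,.9926])
def yel(c,z,lo=8):
    H,S,V=[cv2.cvtColor(c['image'],cv2.COLOR_RGB2HSV)[...,i].astype(int) for i in range(3)]
    m=((H>20)&(H<36)&(S>150)&(V>80)).astype(np.uint8)
    n,l,s,ce=cv2.connectedComponentsWithStats(m)
    for i in range(1,n):
        if s[i,4]<lo: continue
        q=ray(c,[ce[i]],z)[0];d=q[:2]-O
        print(ce[i].round(1),'area',s[i,4],s[i,2:4],'world',q.round(4),'units',(d@Ux).round(4),(d@Uy).round(4))
E
python3 - <<'E'
from wh import *
print('top');yel(cap('top'),.014);print('side');yel(cap('side'),.014);print(pose()[2]['force'],pose()[0])
E
```

```text
top
[221.6 164.9] area 31 [8 5] world [0.5884 0.0884 0.014 ] units -0.0031 0.0741
[401.7 186.9] area 242 [21 19] world [ 0.5395 -0.4255  0.014 ] units -0.1142 -0.43
[349.5 203. ] area 10 [10  1] world [ 0.4882 -0.276   0.014 ] units -0.1468 -0.2753
[361.1 219.1] area 69 [9 9] world [ 0.4432 -0.308   0.014 ] units -0.1954 -0.3017
[366.3 288.9] area 2009 [62 45] world [ 0.2524 -0.3191  0.014 ] units -0.3862 -0.2895
side
[350.6 280.1] area 611 [20 40] world [ 0.5488 -0.39    0.014 ] units -0.1006 -0.3959
[215.3 291. ] area 2152 [63 59] world [ 0.252  -0.3305  0.014 ] units -0.3879 -0.3007
[293.7 266.6] area 35 [10  6] world [ 0.443  -0.3034  0.014 ] units -0.1951 -0.2971
[ 0.27156811 -0.76749581 -1.02582969] [ 0.57007284  0.26807202 -0.004263  ]
```

The wheel is out, at units (-3, +74) mm. I'll back off slightly, lift the hook, carry it aside, and set it down.

Request:
carry_out(
  deltas="-0.3 0 0 0 0 0;0 0 -1.5 0 0 0;0 0 -2.5 0 0 0;0 0 -1 0 0 0;0 -2 0 0 0 0;0 -2.5 0 0 0 0;0 -2.5 0 0 0 0;0 -2.5 0 0 0 0;0 -2.5 0 0 0 0;-2.5 -1 0 0 0 0;-2.5 0 0 0 0 0;-2.5 0 0 0 0 0;-2.5 0 0 0 0 0;-2.5 0 0 0 0 0;-2 0 0 0 0 0;0 0 2 0 0 0;0 0 2 0 0 0;0 0 0.8 0 0 0;0 0 0.3 0 0 0;0 0 0 0 0 0",
)

```text
time_s: 20.2
position: [0.4615, 0.1038, -0.0022]
orientation: [0.001, 0.662, 0.749, 0.001]
force: [-6.5, -4.3, 38.7]
gripper_width: 0.0313
gripper_force: 45.1
```

```bash
python3 - <<'E'
from wh import *
print('top');yel(cap('top'),.014);s=pose();print(s[0],s[2]['force'])
E
```

```text
top
[222.7 163.1] area 37 [6 8] world [0.5937 0.0856 0.014 ] units 0.0018 0.0707
[401.7 186.9] area 239 [21 19] world [ 0.5395 -0.4254  0.014 ] units -0.1141 -0.4299
[348.5 203. ] area 14 [14  1] world [ 0.4881 -0.2731  0.014 ] units -0.1466 -0.2725
[361.1 219.1] area 68 [9 9] world [ 0.4433 -0.3082  0.014 ] units -0.1954 -0.3019
[366.1 288.8] area 1939 [62 44] world [ 0.2528 -0.3187  0.014 ] units -0.3857 -0.2892
[ 0.461515    0.10382842 -0.00223276] [-6.17731292 -4.66489689 38.43040944]
```

It is pressing on the bench with 38 N, so the hook must have slipped down a little in the grip. I'll ease up, then release.

Request:
carry_out(
  deltas="0 0 -0.15 0 0 0;0 0 -0.1 0 0 0;0 0 0 0 0 0",
)

```text
time_s: 20.55
position: [0.4596, 0.1038, -0.0022]
orientation: [0.0, 0.662, 0.749, 0.0]
force: [-1.6, -1.2, 12.3]
gripper_width: 0.0314
gripper_force: 45.0
```

Request:
carry_out(
  deltas="0 0 -0.1 0 0 0;0 0 0 0 0 0",
)

```text
time_s: 20.75
position: [0.459, 0.1038, -0.0019]
orientation: [-0.0, 0.662, 0.749, -0.0]
force: [0.3, 1.2, -0.6]
gripper_width: 0.0313
gripper_force: 45.0
```

Request:
carry_out(
  deltas="0 0 0 0 0 0;0 0 0 0 0 0;0 0 0 0 0 0;0 0 0 0 0 0;0 0 0 0 0 0;0 0 0 0 0 0;0 0 -4 0 0 0;0 0 -4 0 0 0;0 0 -4 0 0 0;0 0 -3 0 0 0;0 0 0 0 0 0;0 0 0 0 0 0",
  grip=-0.5,
)

```text
time_s: 21.95
position: [0.4595, 0.1039, 0.1485]
orientation: [0.0, 0.662, 0.749, 0.001]
force: [-0.9, -0.3, -0.8]
gripper_width: 0.0693
gripper_force: 0.0
```

```bash
python3 - <<'E'
from wh import *
import blue
t=cap('top');w=cap('wrist');print('top');yel(t,.014);blue.blue(t,.024,40);yel(w,.014);sd=cap('side');print('side blue');blue.blue(sd,.024,40);yel(sd,.014,5);plan(.591,.086,.15,97)
E
```

```text
top
[221.  163.6] area 61 [9 9] world [0.5922 0.0902 0.014 ] units 0.0008 0.0755
[401.7 186.8] area 235 [21 19] world [ 0.5396 -0.4255  0.014 ] units -0.114 -0.43
[347.5 203. ] area 14 [14  1] world [ 0.4881 -0.2703  0.014 ] units -0.1463 -0.2697
[361.1 219.1] area 68 [9 9] world [ 0.4433 -0.3082  0.014 ] units -0.1954 -0.3019
[366.4 288.9] area 1981 [62 45] world [ 0.2525 -0.3196  0.014 ] units -0.3861 -0.29
px [[213.0, 204.0], [222.0, 204.0], [222.0, 215.0], [213.0, 215.0]] ctr [0.457  0.0914 0.024 ] corners [[0.4721, 0.1047], [0.4728, 0.0799], [0.442, 0.0783], [0.4413, 0.1029]]
[420. 233.] area 377 [23 23] world [0.5921 0.0885 0.014 ] units 0.0006 0.0737
[102.7 357.6] area 82 [11 30] world [ 0.2942 -0.0895  0.014 ] units -0.3168 -0.0666
[454.6 357.5] area 92 [11 28] world [ 0.663 -0.043  0.014] units 0.0549 -0.0654
[457.5 394.3] area 66 [11 25] world [ 0.6803 -0.0905  0.014 ] units 0.0664 -0.1146
[ 99.9 398.5] area 91 [12 22] world [ 0.2888 -0.1456  0.014 ] units -0.3289 -0.1218
side blue
px [[392.0, 272.0], [395.0, 259.0], [412.0, 262.0], [409.0, 275.0]] ctr [ 0.6764 -0.3969  0.024 ] corners [[0.6456, -0.4046], [0.6762, -0.3651], [0.7077, -0.39], [0.6761, -0.428]]
px [[242.0, 182.0], [251.0, 175.0], [265.0, 192.0], [257.0, 200.0]] ctr [0.4488 0.1063 0.024 ] corners [[0.4222, 0.1507], [0.4612, 0.1935], [0.4741, 0.0581], [0.4377, 0.0229]]
[350.6 280. ] area 609 [20 40] world [ 0.5491 -0.3896  0.014 ] units -0.1003 -0.3956
[215. 291.] area 2130 [63 58] world [ 0.2514 -0.3301  0.014 ] units -0.3885 -0.3003
[293.5 266.5] area 33 [10  6] world [ 0.4427 -0.303   0.014 ] units -0.1954 -0.2966
yaw now 97.04 p [0.4582 0.1036 0.1468] turn [-0.0025  0.0003  0.0006] shift cm [-3.36 12.97 -0.32] t 22.1
```

```bash
python3 -c "
from h import *
plan(.592,.0885,.147,97)"
```

```text
yaw now 97.04 p [0.4582 0.1036 0.1468] turn [-0.0025  0.0003  0.0006] shift cm [-3.13 13.1  -0.02] t 22.1
```

Request:
carry_out(
  deltas="-0.6 2.6 0 0 0 0;-0.6 2.6 0 0 0 0;-0.6 2.6 0 0 0 0;-0.6 2.6 0 0 0 0;-0.7 2.6 0 0 0 0;0 0 4 0 0 0;0 0 4 0 0 0;0 0 3 0 0 0;0 0 2 0 0 0;0 0 1 0 0 0;0 0 0.8 0 0 0;0 0 0 0 0 0;0 0 0 0 0 0",
)

```text
time_s: 23.4
position: [0.5926, 0.0891, 0.0008]
orientation: [0.0, 0.662, 0.749, 0.0]
force: [0.4, -0.1, 0.8]
gripper_width: 0.0687
gripper_force: 0.0
```

```bash
python3 -c "
from wh import *
plan(.592,.0885,-.008,97);yel(cap('wrist'),.014,30)"
```

```text
yaw now 97.04 p [0.5926 0.0891 0.0008] turn [ 0.0008 -0.      0.0006] shift cm [-0.05 -0.06  0.88] t 23.4
[279.3 270.7] area 1170 [42 38] world [0.5922 0.0885 0.014 ] units 0.0006 0.0738
[102.2 358.1] area 102 [13 29] world [0.4991 0.0215 0.014 ] units -0.0999 0.0186
[453.2 353.1] area 63 [10 16] world [0.696  0.0495 0.014 ] units 0.099 0.0224
[101.4 400.5] area 51 [ 9 18] world [ 0.4974 -0.0097  0.014 ] units -0.1054 -0.0121
[456.8 399.5] area 86 [12 18] world [0.7077 0.0172 0.014 ] units 0.1067 -0.011
```

Request:
carry_out(
  deltas="0 0 0.5 0 0 0;0 0 0.4 0 0 0;0 0 0 0 0 0",
)

```text
time_s: 23.75
position: [0.5918, 0.089, -0.0091]
orientation: [-0.0, 0.662, 0.749, -0.0]
force: [0.1, -0.5, 0.8]
gripper_width: 0.0688
gripper_force: 0.0
```

Request:
carry_out(
  deltas="0 0 0 0 0 0;0 0 0 0 0 0;0 0 0 0 0 0;0 0 0 0 0 0;0 0 0 0 0 0;0 0 0 0 0 0;0 0 -1 0 0 0;0 0 -3 0 0 0;0 0 -4 0 0 0;0 0 -4 0 0 0;0 0 0 0 0 0;0 0 0 0 0 0",
  grip=1,
  newtons=15,
)

```text
time_s: 24.95
position: [0.5927, 0.0891, 0.1127]
orientation: [0.001, 0.662, 0.749, 0.001]
force: [-1.2, -0.0, 0.0]
gripper_width: 0.0291
gripper_force: 15.0
```

```bash
python3 - <<'E'
from wh import *
p,R,s=pose();print(s['gripper_width'],s['gripper_force'],s['force'])
yel(cap('wrist'),p[2]+.0225,30)
plan(.440,-.236,.12,90)
E
```

```text
0.02913570600391042 14.999963343143463 [-1.15294686 -0.00585375  0.03556977]
[278.3 279. ] area 1286 [44 41] world [0.5918 0.0884 0.1352] units 0.0003 0.0737
[193.4 359.7] area 95 [ 8 28] world [0.5529 0.0356 0.1352] units -0.0448 0.0261
[362.4 354.2] area 54 [ 7 17] world [0.6414 0.0501 0.1352] units 0.0448 0.0296
[192.5 398.6] area 73 [ 8 25] world [0.5536 0.0093 0.1352] units -0.0472 -0.0001
[364.4 403.6] area 50 [ 7 12] world [0.6491 0.0175 0.1352] units 0.0485 -0.0036
yaw now 97.03 p [0.5917 0.089  0.1113] turn [ 0.     -0.      0.1228] shift cm [-32.5  -15.17  -0.87] t 25.0
```

Request:
carry_out(
  deltas="0 0 0 0 0 0.1228;-2 -0.95 0 0 0 0;-2.5 -1.15 0 0 0 0;-2.5 -1.15 0 0 0 0;-2.5 -1.15 0 0 0 0;-2.5 -1.15 0 0 0 0;-2.5 -1.15 0 0 0 0;-2.5 -1.2 0 0 0 0;-2.5 -1.2 0 0 0 0;-2.5 -1.2 0 0 0 0;-2.5 -1.2 0 0 0 0;-2.5 -1.2 0 0 0 0;-2.5 -1.2 0 0 0 0;-2 -0.8 0 0 0 0;-1 -0.4 0 0 0 0;0 0 0 0 0 0;0 0 0 0 0 0",
)

```text
time_s: 26.7
position: [0.4408, -0.2354, 0.1106]
orientation: [-0.001, 0.707, 0.707, -0.0]
force: [0.6, 0.2, -0.8]
gripper_width: 0.0294
gripper_force: 15.0
```

```bash
python3 - <<'E'
from wh import *
w=cap('wrist');H,S,V=[cv2.cvtColor(w['image'],cv2.COLOR_RGB2HSV)[...,i].astype(int) for i in range(3)]
m=(H>45)&(H<80)&(S>120)&(V>40)
ys,xs=np.where(m);print(xs.min(),xs.max(),ys.min(),ys.max())
for r in (220,240,260): 
    x=np.where(m[r])[0]
    if len(x): print(r,x.min(),x.max(),ray(w,[(x.min(),r),(x.max(),r)],.02)[:,:2].round(4).tolist())
print(pose()[2]['gripper_width']);plan(.440,-.236,-.003,90)
E
```

```text
219 335 162 336
220 222 334 [[0.3952, -0.241], [0.4838, -0.2409]]
240 223 333 [[0.3953, -0.2578], [0.4837, -0.2578]]
260 250 307 [[0.4166, -0.2752], [0.4632, -0.2752]]
0.029339141220397304
yaw now 90.01 p [ 0.441  -0.2351  0.1107] turn [-0.0008 -0.0007  0.0002] shift cm [-0.09 -0.1  11.37] t 26.75
```

Request:
carry_out(
  deltas="-0.1 -0.12 2 0 0 0;0 0 3 0 0 0;0 0 3 0 0 0;0 0 1.5 0 0 0;0 0 0.8 0 0 0;0 0 0.5 0 0 0;0 0 0.5 0 0 0;0 0 0 0 0 0;0 0 0 0 0 0",
)

```text
time_s: 27.65
position: [0.4403, -0.2372, -0.0013]
orientation: [0.0, 0.707, 0.707, 0.0]
force: [0.2, 0.4, -0.1]
gripper_width: 0.0293
gripper_force: 15.0
```

Request:
carry_out(
  deltas="0 0 0.15 0 0 0;0 0 0.1 0 0 0;0 0 0 0 0 0",
)

```text
time_s: 27.95
position: [0.4401, -0.2372, -0.0038]
orientation: [0.0, 0.707, 0.707, 0.0]
force: [0.1, 0.4, 3.9]
gripper_width: 0.0291
gripper_force: 15.0
```

Request:
carry_out(
  deltas="0 0 0 0 0 0;0 0 0 0 0 0;0 0 0 0 0 0;0 0 0 0 0 0;0 0 0 0 0 0;0 0 -1 0 0 0;0 0 -3 0 0 0;0 0 -4 0 0 0;0 0 -4 0 0 0;0 0 -4 0 0 0;0 0 0 0 0 0;0 0 0 0 0 0;0 0 0 0 0 0",
  grip=0.2,
)

```text
time_s: 29.25
position: [0.4391, -0.2366, 0.155]
orientation: [-0.001, 0.707, 0.707, -0.0]
force: [-0.2, -0.3, 0.0]
gripper_width: 0.0367
gripper_force: 0.0
```

```bash
python3 - <<'E'
from wh import *
import blue
w=cap('wrist');yel(w,.019,30);sd=cap('side');yel(sd,.019,10);t=cap('top');yel(t,.019,30);blue.blue(t,.024,40)
p,R,s=pose();print(p,s['force'],s['gripper_width'])
# hook flatness: rod/toe in side view vs prediction for the released pose
a=np.radians(97);X=np.array([np.cos(a),np.sin(a),0]);o=np.array([.4595,.1038,0])
P=[o-X*.055+[0,0,.034],o-X*.13+[0,0,.034],o-X*.205+[0,0,.034],o-X*.205]
q=proj(sd,P);print(q.round(1))
im=sd['image']
for k in (1,2):
    u,v=np.round(q[k]).astype(int);g=im[v-6:v+7,u-4:u+5].astype(int);print(k,'\n'+'\n'.join(''.join('#' if z.max()-z.min()<45 and z.mean()>90 else '.' for z in r) for r in g))
E
```

```text
[279.7 200.6] area 401 [24 23] world [ 0.4391 -0.2379  0.019 ] units -0.191 -0.2316
[ 89.9 262.6] area 11259 [138 135] world [ 0.2549 -0.2999  0.019 ] units -0.3814 -0.2707
[282.6 272.6] area 336 [22 20] world [ 0.442  -0.3093  0.019 ] units -0.1968 -0.3029
[382.2 364.6] area 59 [ 7 20] world [ 0.5481 -0.4167  0.019 ] units -0.1046 -0.4223
[174.5 367.2] area 40 [ 6 17] world [ 0.3274 -0.4206  0.019 ] units -0.324 -0.3994
[173.6 392.4] area 78 [ 6 31] world [ 0.3232 -0.4544  0.019 ] units -0.3323 -0.4324
[383.5 395.2] area 88 [ 6 24] world [ 0.5535 -0.4576  0.019 ] units -0.1042 -0.4636
[282.5 249.3] area 24 [9 6] world [ 0.4368 -0.2362  0.019 ] units -0.193 -0.2296
[350.6 280.1] area 609 [20 40] world [ 0.546  -0.3952  0.019 ] units -0.104 -0.4007
[213.7 291. ] area 1967 [63 59] world [ 0.2483 -0.335   0.019 ] units -0.3922 -0.3048
[292.5 267.3] area 20 [9 6] world [ 0.4375 -0.3109  0.019 ] units -0.2014 -0.3039
px [[189.0, 206.0], [221.0, 203.0], [222.0, 214.0], [190.0, 217.0]] ctr [0.4543 0.1243 0.024 ] corners [[0.4649, 0.1714], [0.4759, 0.0821], [0.4436, 0.0775], [0.4328, 0.1663]]
[ 0.43905319 -0.23652787  0.15444348] [0.48483665 0.55168153 0.21550977] 0.03681916162106949
[[263.3 191.3]
 [273.  202.1]
 [283.8 214. ]
 [283.9 224.3]]
1 
.####....
#####....
#####....
#####....
#####....
.###.....
..###....
...###...
...####..
....####.
.....####
......###
.......##
2 
.........
#........
##.......
###......
###......
###......
###......
###......
###......
###......
####.....
#####....
#####....
```

```bash
python3 - <<'E'
from wh import *
sd=cap('side');a=np.radians(97);X=np.array([np.cos(a),np.sin(a),0]);o=np.array([.4543,.1243,0])
print(proj(sd,[o-X*.215+[0,0,.034],o-X*.215+[0,0,.0]]).round(1))
g=sd['image'][202:230,268:298].astype(int);print('\n'.join(str(202+i)+' '+''.join('#' if z.max()-z.min()<45 and z.mean()>90 else '.' for z in r) for i,r in enumerate(g)))
E
```

```text
[[281.3 212.4]
 [281.4 222.7]]
202 ...###........................
203 ....###.......................
204 ....####....................#.
205 .....####.....................
206 ......####....................
207 .......####...................
208 ........####..................
209 .........####.................
210 ..........####................
211 ...........####...............
212 ............###...............
213 ............###...............
214 ............###...............
215 ............###...............
216 ............###...............
217 ............###...............
218 ............####..............
219 ..........#.#####.............
220 .........########.............
221 .........######...............
222 .........######...............
223 ..............................
224 ..............................
225 ..............................
226 ..............................
227 ..............................
228 ..............................
229 ..............................
```

The toe foot is at row 222, against a predicted 222.7, so the hook lies flat. Handing in.

```bash
python3 -c "
from h import *
print(order.hand_in())"
```

```text
the job is handed in; nothing more can be done
None
```

I've handed in the job with the wheel flat in the green tray beside its mate and the hook flat on the bench and let go; the mate and bottle looked unmoved in the last images, and I didn't check the jar and mug afterwards.

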